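# Hold the beam flap at its balance point

### The job

The little beam flap on the bench leans to the left on its stops; a sprung drawbar with a T-shaped knob sticks out of its edge. Take the knob and, with the flap still lying on its stops, pull the drawbar straight out along its rod until the dark ring on the rod comes level with the mouth of the guide (20 mm), then, keeping it drawn out to the ring, swing the flap up to its balance point, dead upright, without letting it go over to the other side. Finish holding the knob so, ring at the mouth and flap balanced upright: do not let go, and leave the vial, timer, beaker and amber bottle round it where they stand.

Things in the scene. Friction and masses are not known exactly. Their poses are not given: they have to be found in the camera images.
- flap_stand: fixed stand of the flap: aluminium base plate 100 x 100 x 12 mm with two upright cheeks (tops 88 mm above the bench, outer faces 88 mm apart) carrying the hinge, and four thin stop posts with rubber tops (107 mm above the bench, 38 mm either side of the hinge). Origin at the centre of its underside, on the bench; its x axis is parallel to the hinge, its y axis points to the side the flap leans to at the start, z is up. It is turned up to 0.3 rad either way.
- hinge (a point): point on the hinge axis midway between the cheeks, 75 mm above the bench; the hinge runs along the stand's x axis. The stand is in the gap between a microscope (0.37 m tall, right edge y = 0) and a furnace (0.39 m tall, left side y = -0.266, front x = 0.41): come in from the front over x below 0.35, not across them; the gripper's wide side fits best along the hinge.
- flap (a joint): lean of the flap in rad: 0 is dead upright, its balance point, from which its weight takes it either way; +0.75 lying on the stops on the stand's +y side (where it starts), -0.75 on the stops on the other side. The flap is a grey plate 62 mm wide, 6 mm thick, reaching 65 mm from the hinge, with a round guide boss (16 mm across) at the middle of its outer edge whose mouth is 75 mm from the hinge; moving mass 0.28 to 0.44 kg, hinge nearly frictionless.
- knob (a point): centre of the T-knob at the end of the drawbar: black bar, 18 mm in diameter, 32 mm long, parallel to the hinge, on an 8 mm rod that leaves the knob's middle towards the hinge. It lies in the flap's plane, 105 mm from the hinge axis plus the value of joint drawbar. It can be pinched from above on its two end faces (32 mm) or across its diameter (18 mm) beside the rod.
- drawbar (a joint): how far the drawbar is pulled out of the flap, away from the hinge along its rod, in m: 0 home, 0.040 fully out; at 0.020 the thin dark ring on the rod lies at the mouth of the guide boss. A spring pulls it back: 2 N at 0, 6 N at 0.020, 10 N at 0.040.
- vial_3_mid (a point): bystander, to be left alone: sample vial with black screw cap, 28 mm across, 62 mm tall; the point is at its centre, half-way up.
- timer_mid (a point): bystander, to be left alone: white bench timer, 62 x 62 x 18 mm; the point is at its centre, half-way up.
- beaker_100_mid (a point): bystander, to be left alone: clear beaker, 53 mm across, 66 mm tall; the point is at its centre, half-way up.
- amber_bottle_2_mid (a point): bystander, to be left alone: amber bottle with white cap, 45 mm across, 100 mm tall, behind the stand; the point is at its centre, half-way up.

How it is judged:
On the way:
1. the drawbar is pulled out to the ring (15 to 25 mm) with the flap still lying on its stops (lean over 0.6 rad) (value of joint drawbar between 0.015 and 0.025 m and value of joint flap above 0.6 rad), for 0.2 s.
At the end, for the whole second after the job is handed in: The gripper is holding the knob (fingers press on it with more than 1 N), the flap is at rest within 0.08 rad of dead upright, and the drawbar is out 14 to 26 mm (ring at the mouth) (value of joint flap between -0.08 and 0.08 rad and value of joint drawbar between 0.014 and 0.026 m and velocity of joint flap between -0.1 and 0.1 rad/s and contact force between the fingers and drawbar above 1 N); the arm keeps its last pose, push and grip.
It fails at once if the flap is swung up off its stops (lean under 0.5 rad) with the drawbar out less than 10 mm (value of joint flap below 0.5 rad and value of joint drawbar below 0.01 m).
It fails at once if the flap goes over to the other side (more than 0.25 rad past upright) (value of joint flap below -0.25 rad).
It fails at once if the vial, timer, beaker or amber bottle is moved by more than 20 mm (distance of any of vial_3_mid, timer_mid, beaker_100_mid, amber_bottle_2_mid from where it was at the start of the episode above 0.02 m).
It also fails if it takes over 40 s, if anything falls off the work surface, if the arm or the gripper's body presses on something with over 40 N, if the wrist force passes 120 N, or if a joint passes its speed limit or range.

### The arm

A 6-joint arm with a two-finger parallel gripper is mounted at the origin on a cart in front of the work surface, level with it; the furniture and walls round the work are solid. World frame = base frame: x ahead of the robot, y to its left, z up, the work surface at z = 0. Lengths are in m, angles in rad, forces in N, time in s.
With the tool pointing down it reaches from about 0.35 to 0.875 m from the base axis. Payload 4.2 kg.
Tool frame: the origin (TCP) lies at the very end of the fingers, on their centre line; the grasp point (between the pads) lies 19 mm behind it; z points along the fingers, y is the line along which they close (so a half turn about z gives the same grasp; the last joint's range is limited). The gripper opens to 87 mm and grips with 3 to 60 N. Pads are 19 mm wide; open, the fingers measure 117 mm over their backs; the gripper's body (75 mm by 190 mm) begins 51 mm behind the grasp point.
Start: joints at [1.385, 0.385, 0.008, 0, -1.194, -0.259], TCP at [0.269, 0.564, 0.223] pointing down, gripper open.
Joint ranges: [-3.14, 3.14], [-1.21, 2.06], [-1.07, 1.41], [-3.16, 2.05], [-2.99, -0.16], [-3.1, 3.1]. Speed limits (rad/s): [2.79, 2.79, 3.14, 3.14, 3.14, 3.14].

### API

Orientations are given as a rotation vector (axis times angle).
In Python, from plant import env, capture, camera_params, boxes_of gives the robot as it stands.
- The arm moves only by the shell command python3 -m pendant 'ROWS' [FORCE]. ROWS is JSON, a list of rows, each a list of 3 entries, a list of its own where there are three numbers: the finger opening in mm, from 0 to 87, then the shift along the tool's x, y, z in units of 30 mm (1.0 is 30 mm), then the turn, a rotation vector about the tool's x, y, z in units of 5 degrees (1.0 is 5 degrees). In form: [[hand, [x, y, z], [ax, ay, az]], ...]. A call has 1 to 8 rows; each row shifts and turns the commanded pose from where the row before left it, along the tool's axes as they then stand; what a row does not reach is not made up. A row lasts 1/10 s, in which the tool goes at most 50 mm and 8.59 degrees, less where a joint would pass 70% of its speed; a pose out of reach is approached as far as the arm can. A call is refused whole if a number of a shift passes 1 or a number of a turn 1, either way. A call with a gripper value outside its range is refused whole. The fingers move at their own pace and stop on an object; FORCE is the grip in N (left out, the last holds). Time passes only in rows, so rows that do not move let the fingers close. It gives the time, the measured TCP pose, the force, the opening and the grip force at its end, in the units of the state.
- env.get_state(): the state, without advancing time (a new reading comes with each control period).
- capture(name): name is "scene" or "top" or "wrist"; returns (picture, depth): 400x640x3 uint8, red, green, blue; 400x640 float32, m along the optical axis (not along the pixel's ray), 0 where there is no reading.
- camera_params(name): a dict with "vfov" (degrees; the focal length in pixels is half the picture's height over the tangent of half this angle, whatever the lens; pixels are square), "cx", "cy" (the principal point, pixels), "extrinsics" (4x4, takes a point from camera to world coordinates). Camera axes: x right, y up, looking along -z (the intrinsics and any distortion apply to the point x, -y, -z); pixel columns grow to the right and rows downward; lengths in m; the calibration is good to about 2 mm. A picture is of the moment at which its call begins: read the wrist's pose just before it. camera_params takes no time and is no camera call; for the wrist camera it gives the pose at the moment of the call.
- env.sign_off(): hands the job in; it is judged then, once.
Trained networks look in the newest picture that a camera, given by its name, has taken for a name from the list of things; names that differ only in an ending like _2 or _b are one class to them, and where a whole thing is asked for, a point or a joint stands for the part that bears it (a point fixed in the world has none). Each returns a list of dicts, best first, with "conf" (0 to 1); they miss things now and then, are a little off and sometimes report something else, mostly with a low value. They report only what shows in the picture. A call takes as long as a camera call.
- boxes_of(query, camera): "point" ([x, y, z] in m, in world coordinates, good to about 4 mm: the middle of the surface that is visible of it).
The state is a dict: "t": time; "qpos": joint angles; "qd": joint speeds; "joint_torque": joint torques, N m; "ee_pos": TCP position; "tcp_rot": TCP orientation; "force": force on the tool from outside, world axes, zero at the start; "moment": the same for the moment, N m; "finger_gap": finger opening in m; "grasp_force": force on a finger pad.
Only numpy, scipy, OpenCV 4.12 (cv2) and the standard library are available. Lean on these libraries where they do the work, as an engineer would, in place of code of your own. Each camera call takes 0.05 s, during which the arm holds its last target. There are 200 camera calls.

## Working session

There is one attempt and no reset: what is moved stays moved. The work goes in short steps, Python scripts to look and compute and a shell command to move; the robot and the scene stay as the last step left them, time stands still between calls to the robot, and variables do not carry over. Pictures are saved under pics/ and viewed, at most 10 in all, crops included, and the job is handed in when it is done.

```bash
ls; mkdir -p pics
python3 - <<'E'
from plant import env, capture, camera_params, boxes_of
import cv2, numpy as np
s=env.get_state(); print(s)
for c in ("scene","top"):
    p,d=capture(c); cv2.imwrite(f"pics/{c}0.png",p[:,:,::-1]); np.save(f"pics/{c}0d.npy",d)
    q=camera_params(c); print(c,q)
    for n in ("knob","flap","flap_stand","vial_3_mid","timer_mid","beaker_100_mid","amber_bottle_2_mid"):
        print(n,[(np.round(b["point"],3),round(b["conf"],2)) for b in boxes_of(n,c)[:2]])
E
```

```text
pics
{'t': 0.0, 'qpos': array([ 1.38455609e+00,  3.85554100e-01,  6.58297704e-03, -4.99010948e-04,
       -1.19399371e+00, -2.58623566e-01]), 'qd': array([ 0.00120619, -0.00081887,  0.00142741,  0.00070133, -0.00050329,
       -0.00015013]), 'joint_torque': array([-1.90814094e-04, -3.90666211e+01,  1.87406731e+01,  4.22012866e+00,
        1.09537636e-02, -1.89736343e-04]), 'ee_pos': array([0.26866662, 0.56361957, 0.22144432]), 'tcp_rot': array([ 3.06200202e+00, -6.92842552e-01, -6.04392505e-04]), 'force': array([ 0.66886952, -0.43098574,  0.1217609 ]), 'moment': array([ 0.04344485,  0.06346327, -0.02671328]), 'grasp_force': 0.0, 'finger_gap': 0.08723234559650112}
scene {'vfov': 55.33465610972096, 'cx': 317.9187309382423, 'cy': 197.65504280613678, 'extrinsics': array([[ 0.74707188,  0.48331901, -0.45638399,  0.07550456],
       [-0.66464146,  0.53107981, -0.52555301, -0.54583405],
       [-0.01163344,  0.69595759,  0.71798864,  0.75118146],
       [ 0.        ,  0.        ,  0.        ,  1.        ]])}
knob [(array([ 0.462, -0.129,  0.154]), 0.65)]
flap []
flap_stand [(array([ 0.46 , 
[... 370 characters left out ...]
vfov': 53.8626899702335, 'cx': 314.372133902624, 'cy': 198.5625879699083, 'extrinsics': array([[-0.01366434,  0.99042455, -0.13737719,  0.3414493 ],
       [-0.99970967, -0.01080518,  0.02153678, -0.04187617],
       [ 0.01984617,  0.13763159,  0.99028464,  1.30667505],
       [ 0.        ,  0.        ,  0.        ,  1.        ]])}
knob [(array([ 0.46 , -0.187,  0.047]), 0.32)]
flap [(array([ 0.465, -0.167,  0.106]), 0.95)]
flap_stand [(array([ 0.454, -0.185,  0.044]), 0.91)]
vial_3_mid [(array([ 0.382, -0.036,  0.064]), 0.39)]
timer_mid [(array([0.433, 0.231, 0.016]), 0.69)]
beaker_100_mid [(array([ 0.352, -0.356,  0.019]), 0.54)]
amber_bottle_2_mid [(array([ 0.621, -0.126,  0.069]), 0.64)]
```

Run:
```python
import cv2
a=cv2.imread("pics/scene0.png");b=cv2.imread("pics/top0.png")
cv2.imwrite("pics/m1.png",a)
cv2.imwrite("pics/m2.png",cv2.resize(b[80:280,220:470],None,fx=3,fy=3,interpolation=cv2.INTER_CUBIC)[:600,:750])
```

```text
(no output)
```

View pics/m1.png

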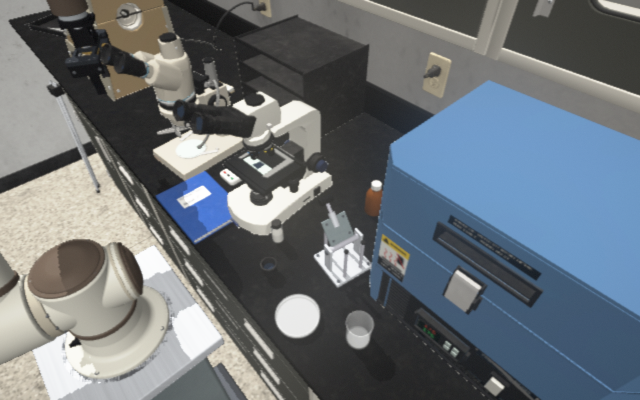

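View pics/m2.png

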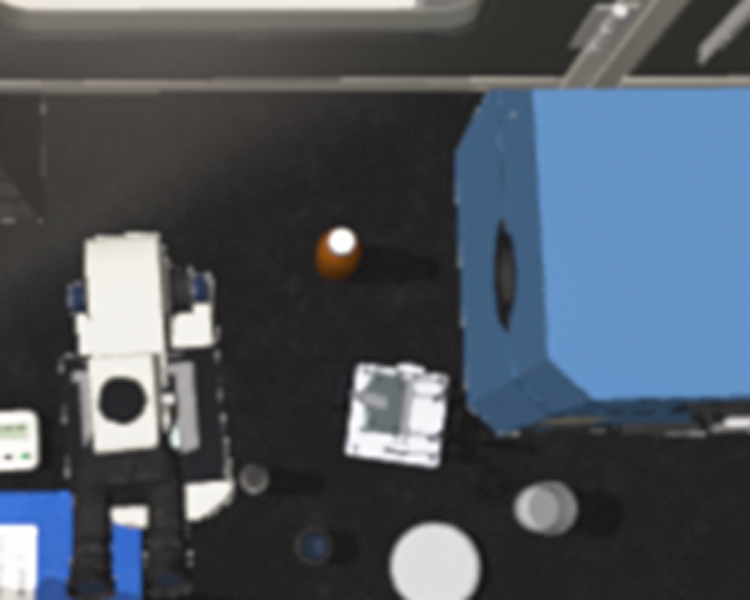

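The scene view shows the stand at about (343,255) with the flap leaning left and its knob at (333,213). In the top crop the base plate corners are near (357,363), (448,372), (438,467) and (345,455). I'll turn those into a stand pose.

```bash
cat > h.py <<'E'
import numpy as np, cv2
from scipy.spatial.transform import Rotation as R
from plant import env, capture, camera_params, boxes_of
def rays(q,uv):
    f=200/np.tan(np.radians(q["vfov"])/2); uv=np.atleast_2d(uv).astype(float)
    d=np.c_[(uv[:,0]-q["cx"])/f,-(uv[:,1]-q["cy"])/f,-np.ones(len(uv))]
    T=np.array(q["extrinsics"]); return T[:3,3],d@T[:3,:3].T
def onplane(q,uv,z):
    o,d=rays(q,uv); return o+d*((z-o[2])/d[:,2])[:,None]
def proj(q,P):
    T=np.linalg.inv(np.array(q["extrinsics"])); f=200/np.tan(np.radians(q["vfov"])/2)
    p=np.atleast_2d(P)@T[:3,:3].T+T[:3,3]; return np.c_[q["cx"]-f*p[:,0]/p[:,2],q["cy"]+f*p[:,1]/p[:,2]]
def cloud(q,d):
    v,u=np.nonzero(d>0); o,r=rays(q,np.c_[u,v]); return np.c_[u,v],o+r*d[v,u][:,None]
E
python3 - <<'E'
from h import *
q=camera_params("top"); print({k:v for k,v in q.items() if k!="extrinsics"})
c=np.array([[357,363],[448,372],[438,467],[345,455]])/3+[220,80]
P=onplane(q,c,.012); print(P.round(4)); print(P.mean(0))
print([np.linalg.norm(P[i]-P[i-1]).round(4) for i in range(4)])
a=(P[0]-P[3]+P[1]-P[2]); print("yaw",np.arctan2(a[1],a[0])); b=(P[0]-P[1]+P[3]-P[2]); print(np.arctan2(-b[0],b[1]))
# cloud from both depth above stand
for c in ("top","scene"):
    qq=camera_params(c); d=np.load(f"pics/{c}0d.npy"); uv,X=cloud(qq,d)
    m=(abs(X[:,0]-.46)<.06)&(X[:,1]<-.08)&(X[:,1]>-.21)&(X[:,2]>.112)&(X[:,2]<.25)
    print(c,m.sum()); k=X[m]; print(np.c_[uv[m],(k*1000).round()][np.argsort(-k[:,2])][:40:2].astype(int).tolist())
E
```

```text
{'vfov': 53.8626899702335, 'cx': 314.372133902624, 'cy': 198.5625879699083}
[[ 0.512  -0.1518  0.012 ]
 [ 0.5008 -0.2525  0.012 ]
 [ 0.3961 -0.238   0.012 ]
 [ 0.4105 -0.1363  0.012 ]]
[ 0.45485084 -0.19465158  0.012     ]
[np.float64(0.1027), np.float64(0.1014), np.float64(0.1057), np.float64(0.1027)]
yaw -0.14385622156566719
-0.1256374168373616
top 187
[[334, 209, 469, -124, 164], [335, 205, 480, -127, 164], [334, 211, 463, -124, 162], [335, 214, 454, -126, 162], [332, 214, 454, -118, 161], [331, 213, 457, -115, 161], [334, 205, 481, -124, 161], [334, 213, 457, -124, 160], [336, 210, 466, -130, 160], [334, 206, 478, -124, 160], [335, 206, 478, -127, 160], [334, 207, 475, -124, 160], [335, 215, 451, -127, 159], [336, 208, 472, -130, 159], [334, 215, 451, -124, 159], [336, 211, 463, -130, 159], [333, 214, 454, -121, 158], [335, 210, 466, -127, 158], [336, 207, 475, -130, 158], [332, 207, 475, -118, 158]]
scene 395
[[329, 195, 474, -124, 160], [326, 196, 467, -121, 160], [320, 200, 450, -121, 160], [327, 195, 471, -120, 160], [321, 199, 454, -120, 160], [331, 195, 478, -126, 159], [325, 197, 464, -122, 159], [325, 199, 460, -126, 159], [331, 194, 480, -123, 159], [320, 199, 453, -118, 159], [323, 198, 459, -120, 159], [321, 201, 450, -124, 159], [327, 194, 474, -117, 159], [329, 196, 473, -125, 159], [323, 199, 458, -123, 159], [330, 195, 477, -124, 159], [322, 197, 460, -117, 159], [319, 200, 449, -119, 158], [326, 198, 465, -124, 158], [324, 196, 466, -117, 158]]
```

The depth cloud puts the top of the knob at about (0.465,-0.123,0.160). The stand fit has its centre at (0.455,-0.1945) with yaw of about -0.135, which predicts a knob centre of (0.4646,-0.1236,0.152), so the two agree. Next I'll rise and turn the hand so it closes along the hinge.

```bash
python3 -m pendant '[[87,[0,0,-1],[0,0,0]],[87,[0,0,-1],[0,0,0]],[87,[0,0,-1],[0,0,1]],[87,[0,0,-1],[0,0,1]],[87,[0,0,-1],[0,0,1]],[87,[0,0,-1],[0,0,1]],[87,[0,0,-1],[0,0,1]],[87,[0,0,-1],[0,0,1]]]' 20
python3 -m pendant '[[87,[0,0,0],[0,0,1]],[87,[0,0,0],[0,0,1]],[87,[0,0,0],[0,0,1]],[87,[0,0,0],[0,0,1]],[87,[0,0,0],[0,0,1]],[87,[0,0,0],[0,0,1]],[87,[0,0,0],[0,0,1]],[87,[0,0,0],[0,0,1]]]'
python3 - <<'E'
from h import *
s=env.get_state(); M=R.from_rotvec(s["tcp_rot"]).as_matrix(); print(M.round(3),s["qpos"].round(2))
for g in ([.38,.1,.46],[.37,-.19,.46]): print((M.T@(np.array(g)-s["ee_pos"])/.03).round(2))
print("yaw err tool y", np.arctan2(-M[1,1],-M[0,1])+.135)
E
```

```text
t: 1.6
ee_pos: [0.2688, 0.5639, 0.464]
tcp_rot: [-2.778, 1.467, 0.0]
force: [-0.9, 0.3, 0.1]
finger_gap: 0.0865
grasp_force: 0.0
t: 2.4
ee_pos: [0.2689, 0.5641, 0.4625]
tcp_rot: [2.108, -2.329, -0.0]
force: [0.3, -0.0, 0.2]
finger_gap: 0.0871
grasp_force: 0.0
[[-0.099 -0.995 -0.   ]
 [-0.995  0.099 -0.   ]
 [ 0.     0.    -1.   ]] [ 1.38  0.34  0.52 -0.   -1.75 -1.48]
[15.03 -5.22  0.09]
[24.68 -5.85  0.09]
yaw err tool y 0.035684012323790426
```

```bash
python3 -m pendant '[[87,[1,-0.35,0],[0,0,0.4]],[87,[1,-0.35,0],[0,0,0]],[87,[1,-0.35,0],[0,0,0]],[87,[1,-0.35,0],[0,0,0]],[87,[1,-0.35,0],[0,0,0]],[87,[1,-0.35,0],[0,0,0]],[87,[1,-0.35,0],[0,0,0]],[87,[1,-0.35,0],[0,0,0]]]'
python3 -m pendant '[[87,[1,-0.35,0],[0,0,0]],[87,[1,-0.35,0],[0,0,0]],[87,[1,-0.35,0],[0,0,0]],[87,[1,-0.35,0],[0,0,0]],[87,[1,-0.35,0],[0,0,0]],[87,[1,-0.35,0],[0,0,0]],[87,[1,-0.35,0],[0,0,0]],[87,[0,0,0],[0,0,0]]]'
python3 - <<'E'
from h import *
s=env.get_state(); M=R.from_rotvec(s["tcp_rot"]).as_matrix(); print(s["qpos"].round(2))
for g in ([.35,-.16,.40],[.35,-.14,.35]): print((M.T@(np.array(g)-s["ee_pos"])/.03).round(2))
print("yaw err tool y", np.arctan2(-M[1,1],-M[0,1])+.135)
E
```

```text
t: 3.2
ee_pos: [0.322, 0.3141, 0.4628]
tcp_rot: [-2.072, 2.361, 0.0]
force: [0.6, 0.2, 0.0]
finger_gap: 0.0868
grasp_force: 0.0
t: 4.0
ee_pos: [0.3675, 0.0951, 0.4633]
tcp_rot: [-2.066, 2.365, -0.001]
force: [0.3, 0.0, 0.2]
finger_gap: 0.0872
grasp_force: 0.0
[ 0.69 -0.13 -0.02  0.   -1.69 -0.82]
[ 8.51 -0.56  2.11]
[ 7.85 -0.47  3.77]
yaw err tool y 1.682963292343187e-05
```

```bash
python3 -m pendant '[[87,[1,-0.1,0],[0,0,0]],[87,[1,-0.1,0],[0,0,0]],[87,[1,-0.1,0],[0,0,0]],[87,[1,-0.1,0],[0,0,0]],[87,[1,-0.1,0],[0,0,0]],[87,[1,-0.1,0],[0,0,0]],[87,[1,-0.1,0],[0,0,0]],[87,[1,-0.1,0],[0,0,0]]]'
python3 -m pendant '[[87,[0,0,1],[0,0,0]],[87,[0,0,1],[0,0,0]],[87,[0,0,1],[0,0,0]],[87,[0,0,0],[0,0,0]],[87,[0,0,0],[0,0,0]]]'
python3 - <<'E'
from h import *
s=env.get_state(); print(s["ee_pos"],s["qpos"].round(2))
q=camera_params("wrist"); p,d=capture("wrist"); cv2.imwrite("pics/w1.png",p[:,:,::-1]); np.savez("pics/w1.npz",d=d,**q)
for n in ("knob","flap","flap_stand"):
    print(n,[(np.round(b["point"],4),round(b["conf"],2)) for b in boxes_of(n,"wrist")[:2]])
print(proj(q,[[.4646,-.1236,.1518],[.455,-.1945,.075]]))
E
```

```text
t: 4.8
ee_pos: [0.3599, -0.1441, 0.4627]
tcp_rot: [-2.072, 2.36, -0.001]
force: [0.3, -0.5, 0.7]
finger_gap: 0.0867
grasp_force: 0.0
t: 5.3
ee_pos: [0.3605, -0.1433, 0.3735]
tcp_rot: [2.072, -2.361, 0.002]
force: [-0.8, 0.7, 0.8]
finger_gap: 0.0867
grasp_force: 0.0
[ 0.36048976 -0.14334928  0.37353146] [ 0.05 -0.12 -0.22  0.   -1.47 -0.18]
knob [(array([ 0.462 , -0.1237,  0.1566]), 0.8)]
flap [(array([ 0.4643, -0.1678,  0.1075]), 0.71)]
flap_stand [(array([ 0.4574, -0.188 ,  0.0863]), 0.71)]
[[236.31916766 200.23137539]
 [246.56881282 135.36578171]]
```

View pics/w1.png

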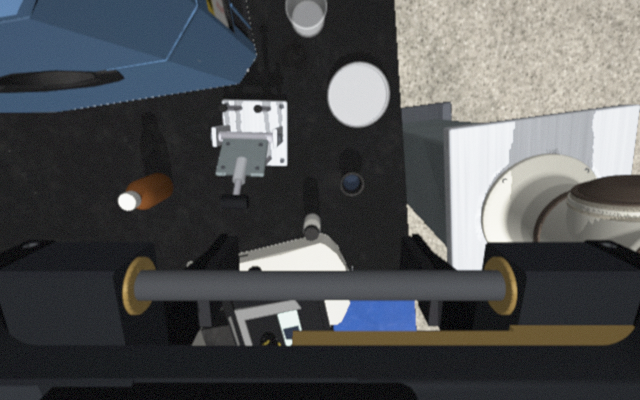

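The wrist view shows the stand at (222–287, 101–165) and the black knob bar at (235,200), where I predicted (236,200). I'll refine the yaw and hinge from this view.

Run:
```python
from h import *
z=np.load("pics/w1.npz"); q={k:z[k] for k in z.files}; d=z["d"]
uv,X=cloud(q,d)
r=lambda a,b:(a<b)
base=(abs(X[:,0]-.455)<.08)&(abs(X[:,1]+.1945)<.08)&(abs(X[:,2]-.012)<.005)
im=cv2.imread("pics/w1.png",0)
B=X[base]; m=im[uv[base][:,1],uv[base][:,0]]>120; 
rect=cv2.minAreaRect((B[m][:,:2]*1000).astype(np.float32)); print("base rect",rect,m.sum())
k=(np.linalg.norm(X-[.4646,-.1236,.155],axis=1)<.03)&(X[:,2]>.147)
dk=im[uv[k][:,1],uv[k][:,0]]<60
K=X[k][dk]; print("knob",dk.sum(),cv2.minAreaRect((K[:,:2]*1000).astype(np.float32)),K.min(0),K.max(0),K.mean(0))
cv2.imwrite("pics/w1c.png",cv2.resize(im[85:220,190:310],None,fx=4,fy=4,interpolation=cv2.INTER_CUBIC))
s=env.get_state(); M=R.from_rotvec(s["tcp_rot"]).as_matrix()
print(M.round(3))
```

```text
base rect ((456.11883544921875, -193.57089233398438), (98.77338409423828, 99.76851654052734), 81.89065551757812) 2080
knob 411 ((466.76959228515625, -123.16642761230469), (17.531394958496094, 32.148109436035156), 81.67926788330078) [ 0.45016442 -0.13367477  0.14709524] [ 0.48268592 -0.11230988  0.16202326] [ 0.4654251  -0.12427069  0.1575247 ]
[[-0.13  -0.992  0.003]
 [-0.992  0.13  -0.   ]
 [-0.    -0.003 -1.   ]]
```

View pics/w1c.png

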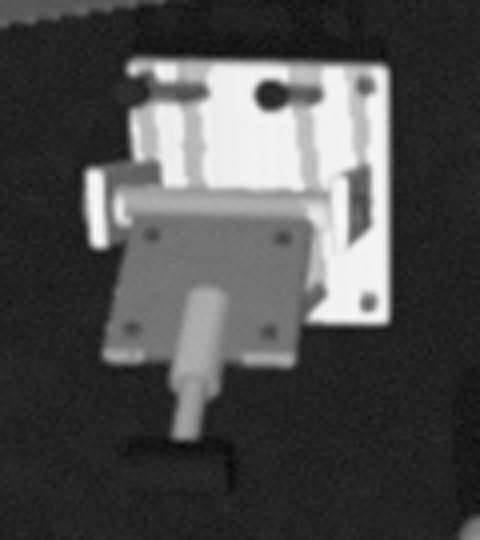

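The base fit gives a centre of (0.456,-0.1936) and yaw of about -0.143. The knob centre comes out at (0.466,-0.123,0.152), consistent with the geometry. Moving above the knob.

```bash
python3 -m pendant '[[87,[-0.28,-0.85,0.5],[0,0,0.15]],[87,[-0.28,-0.85,1],[0,0,0]],[87,[-0.28,-0.85,1],[0,0,0]],[87,[-0.28,-0.85,1],[0,0,0]],[87,[0,0,1],[0,0,0]],[87,[0,0,0],[0,0,0]],[87,[0,0,0],[0,0,0]]]'
python3 - <<'E'
from h import *
s=env.get_state(); M=R.from_rotvec(s["tcp_rot"]).as_matrix()
print(s["ee_pos"],M.round(3).tolist()); print((M.T@(np.array([.466,-.123,.133])-s["ee_pos"])/.03).round(2))
q=camera_params("wrist"); p,d=capture("wrist"); cv2.imwrite("pics/w2.png",p[:,:,::-1]); np.savez("pics/w2.npz",d=d,**q)
uv,X=cloud(q,d); im=p.mean(2)
k=(np.linalg.norm(X-[.466,-.123,.155],axis=1)<.03)&(X[:,2]>.147)
dk=im[uv[k][:,1],uv[k][:,0]]<60
K=X[k][dk]; print("knob",dk.sum())
if dk.sum()>9: print(cv2.minAreaRect((K[:,:2]*1000).astype(np.float32)),K[:,2].max())
print([(np.round(b["point"],4),round(b["conf"],2)) for b in boxes_of("knob","wrist")[:2]])
E
```

```text
t: 6.2
ee_pos: [0.4664, -0.1246, 0.2387]
tcp_rot: [-2.057, 2.375, -0.002]
force: [0.3, 0.1, 0.4]
finger_gap: 0.087
grasp_force: 0.0
[ 0.46643856 -0.12456875  0.23871728] [[-0.143, -0.99, 0.001], [-0.99, 0.143, -0.001], [0.001, -0.001, -1.0]]
[-0.05  0.03  3.52]
knob 921
((466.8702697753906, -122.99888610839844), (17.629549026489258, 32.07090759277344), 81.66197204589844) 0.16181209481365563
[(array([ 0.4662, -0.1276,  0.1561]), 0.96)]
```

View pics/w2.png

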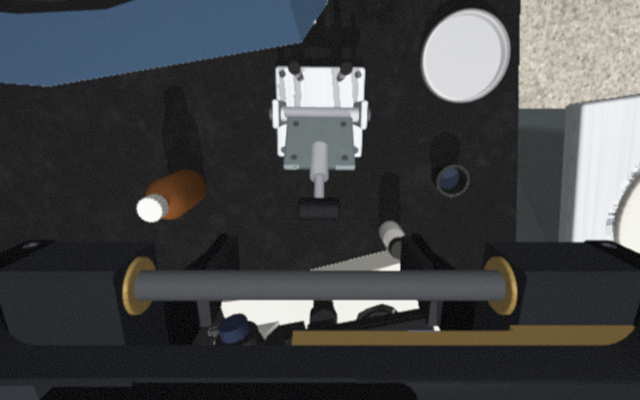

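The knob is centred at (319,208) and in line with the fingers, measured at (0.467,-0.123). Descending and closing.

```bash
python3 -m pendant '[[87,[-0.05,0,1],[0,0,0]],[87,[0,0,1],[0,0,0]],[87,[0,0,1],[0,0,0]],[87,[0,0,0.5],[0,0,0]],[45,[0,0,0],[0,0,0]],[45,[0,0,0],[0,0,0]],[45,[0,0,0],[0,0,0]],[45,[0,0,0],[0,0,0]]]' 40
python3 -m pendant '[[28,[0,0,0],[0,0,0]],[28,[0,0,0],[0,0,0]],[20,[0,0,0],[0,0,0]],[20,[0,0,0],[0,0,0]],[20,[0,0,0],[0,0,0]],[20,[0,0,0],[0,0,0]]]'
```

```text
t: 7.1
ee_pos: [0.467, -0.1229, 0.1342]
tcp_rot: [-2.055, 2.373, -0.003]
force: [0.2, 0.2, 0.6]
finger_gap: 0.0627
grasp_force: 0.0
t: 7.7
ee_pos: [0.4675, -0.1229, 0.1329]
tcp_rot: [-2.055, 2.373, -0.004]
force: [5.8, -1.6, -2.0]
finger_gap: 0.0315
grasp_force: 40.0
```

Gripped: 31.5 mm gap at 40 N. Pulling along the rod, which in tool axes is x -0.682, z -0.732.

```bash
python3 -m pendant '[[20,[-0.114,-0.03,-0.122],[0,0,0]],[20,[-0.114,0,-0.122],[0,0,0]],[20,[-0.114,0,-0.122],[0,0,0]],[20,[-0.114,0,-0.122],[0,0,0]],[20,[0,0,0],[0,0,0]],[20,[0,0,0],[0,0,0]],[20,[0,0,0],[0,0,0]]]'
python3 - <<'E'
from h import *
s=env.get_state(); print(s["ee_pos"],s["force"],s["finger_gap"])
h=np.array([.4565,-.1936,.075]); g=s["ee_pos"]-R.from_rotvec(s["tcp_rot"]).as_matrix()[:,2]*.019-h
ys=np.array([np.sin(.143),np.cos(.143),0]); a,b=g@ys,g[2]; print("lean",np.arctan2(a,b),"draw",np.hypot(a,b)-.105)
q=camera_params("wrist"); p,d=capture("wrist"); np.savez("pics/w3.npz",d=d,**q)
cv2.imwrite("pics/w3.png",p[:,:,::-1]); c=proj(q,h)[0].astype(int); print(c)
cv2.imwrite("pics/w3c.png",cv2.resize(p[80:330,220:420,::-1],None,fx=2.4,fy=2.4,interpolation=cv2.INTER_CUBIC))
E
```

```text
t: 8.4
ee_pos: [0.4695, -0.1098, 0.147]
tcp_rot: [-2.056, 2.375, -0.002]
force: [6.2, -4.5, -5.0]
finger_gap: 0.0315
grasp_force: 40.0
[ 0.46948338 -0.10982669  0.14704747] [ 6.15518417 -4.46606535 -4.97549097] 0.03145361033524603
lean 0.7497629467854766 draw 0.019407179785127793
[319  92]
```

View pics/w3c.png

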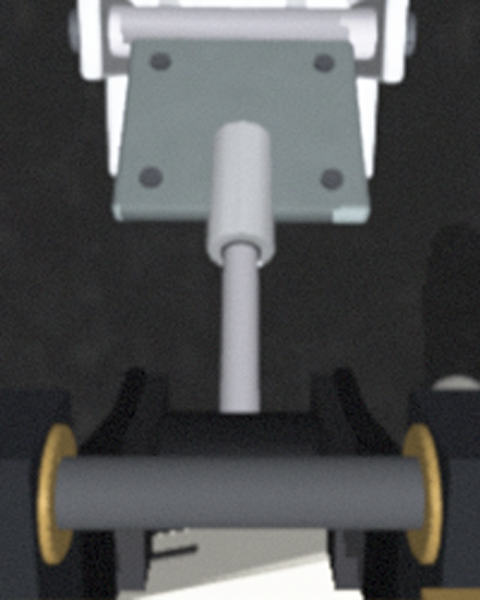

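The dark ring is just at the mouth of the boss, at crop (240,245). The computed draw is 19.4 mm at lean 0.75, and the 6.7 N along the rod agrees with the spring. Now I'll swing on the 125 mm arc, first half.

```bash
cat > st.py <<'E'
from h import *
def lean():
    s=env.get_state()
    h=np.array([.4565,-.1936,.075]); g=s["ee_pos"]-R.from_rotvec(s["tcp_rot"]).as_matrix()[:,2]*.019-h
    ys=np.array([np.sin(.143),np.cos(.143),0]); a,b=g@ys,g[2]; print("lean",np.arctan2(a,b),"draw",np.hypot(a,b)-.105,"a,b",a,b,s["qd"].round(3),s["force"].round(1))
if __name__=="__main__": lean()
E
python3 -m pendant '[[20,[0.146,0,-0.13],[0,0,0]],[20,[0.152,0,-0.123],[0,0,0]],[20,[0.158,0,-0.116],[0,0,0]],[20,[0.163,0,-0.108],[0,0,0]],[20,[0.168,0,-0.1],[0,0,0]],[20,[0.172,0,-0.092],[0,0,0]],[20,[0.176,0,-0.084],[0,0,0]],[20,[0.18,0,-0.076],[0,0,0]]]' && python3 -m pendant '[[20,[0,0,0],[0,0,0]],[20,[0,0,0],[0,0,0]]]'; python3 st.py
```

```text
t: 9.25
ee_pos: [0.4636, -0.148, 0.1712]
tcp_rot: [-2.054, 2.375, 0.001]
force: [5.5, -0.6, -6.8]
finger_gap: 0.0316
grasp_force: 40.0
t: 9.45
ee_pos: [0.4636, -0.148, 0.1712]
tcp_rot: [-2.054, 2.375, 0.001]
force: [5.8, -0.6, -5.6]
finger_gap: 0.0314
grasp_force: 40.0
lean 0.3804762379074592 draw 0.019109519530907795 a,b 0.04608964535478184 0.11523418515901963 [ 0.002  0.002  0.002  0.002  0.001 -0.003] [ 5.8 -0.6 -5.6]
```

On track: lean 0.38 and draw 19 mm. Second half.

```bash
python3 -m pendant '[[20,[0.183,0,-0.075],[0,0,0]],[20,[0.186,0,-0.065],[0,0,0]],[20,[0.189,0,-0.055],[0,0,0]],[20,[0.191,0,-0.047],[0,0,0]],[20,[0.193,0,-0.037],[0,0,0]],[20,[0.194,0,-0.027],[0,0,0]],[20,[0.195,0,-0.014],[0,0,0]],[20,[0.195,0,-0.005],[0,0,0]]]' && python3 -m pendant '[[20,[0,0,0],[0,0,0]],[20,[0,0,0],[0,0,0]],[20,[0,0,0],[0,0,0]]]'; python3 st.py
python3 - <<'E'
from h import *
q=camera_params("wrist"); p,d=capture("wrist"); np.savez("pics/w4.npz",d=d,**q)
h=np.array([.4565,-.1936,.075]); print(proj(q,[h,h+[0,0,.065],h+[0,0,.075],h+[0,0,.125]]))
a=cv2.resize(p[60:310,220:420,::-1],None,fx=2,fy=2,interpolation=cv2.INTER_CUBIC)
ps,ds=capture("scene"); q=camera_params("scene"); print(proj(q,[h,h+[0,0,.125]])); np.save("pics/s4d.npy",ds)
b=cv2.resize(ps[170:295,290:390,::-1],None,fx=4,fy=4,interpolation=cv2.INTER_CUBIC)
cv2.imwrite("pics/m4.png",np.hstack([a,b]))
E
```

```text
t: 10.25
ee_pos: [0.4567, -0.1927, 0.1806]
tcp_rot: [-2.054, 2.375, 0.003]
force: [4.9, 2.7, -7.0]
finger_gap: 0.0316
grasp_force: 40.0
t: 10.55
ee_pos: [0.4567, -0.1927, 0.1807]
tcp_rot: [-2.054, 2.375, 0.003]
force: [5.2, 2.3, -6.4]
finger_gap: 0.0313
grasp_force: 40.0
lean 0.007296405241851915 draw 0.019731820758747853 a,b 0.0009100858356394595 0.12472850056648709 [ 0.002  0.001  0.001  0.001 -0.002  0.001] [ 5.2  2.3 -6.4]
[[318.76578736 198.16682008]
 [318.60495944 224.64797546]
 [318.57151961 230.15401834]
 [318.34291461 267.79502064]]
[[344.29372491 242.55007936]
 [346.69506732 203.9184969 ]]
```

View pics/m4.png

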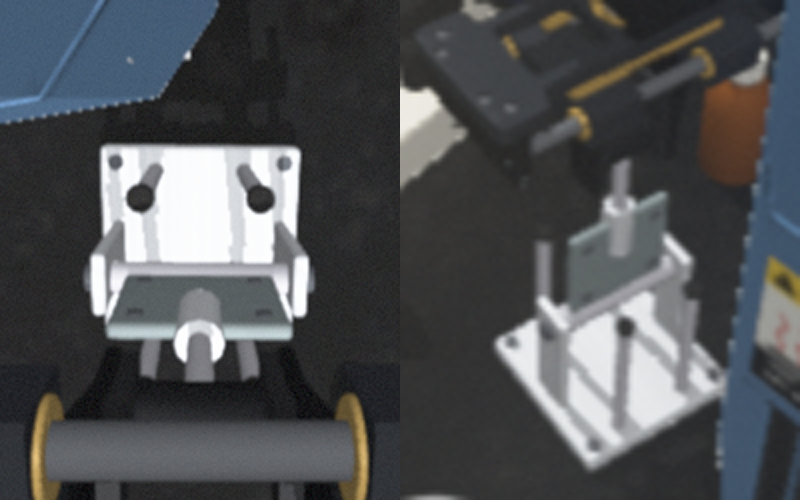

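The flap stands upright. The plate edge is at row 225 and the mouth at row 231, where dead upright predicts 224.6 and 230. Lean from the arm pose is 0.007 and draw 19.7 mm, and the spring pull of about 6.4 N agrees. Everything is at rest, so I'm handing in.

```bash
python3 -c "
from plant import env
print(env.sign_off())"
```

```text
the job is handed in; nothing more can be done
None
```

The job is handed in with the flap balanced upright (lean about 0.01 rad), the ring at the guide mouth (drawbar about 20 mm out) and the knob held at 40 N. The judge returned no verdict, and I didn't re-measure the bystanders at the end.

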